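# Clear the jammed roller feeder

### The job

Two rollers have jammed at the mouth of the printed feeder tray: the front one is caught in the corner on the low-walled side of the mouth, and the one behind it is wedged against it. With closed fingertips (do not grip or lift the rollers) gently nudge the blocking roller straight back by about 20 mm to make room, then steer it forward and over into line with the lane; then push the grey pusher forward until all three rollers stand in one tight row in the lane, pressed home against the end stop with a steady push of about 12 N, and let go. Leave the other things on the bench alone.

Things in the scene. Friction and masses are not known exactly. Their poses are not given: they have to be found in the camera images.
- tray: White printed feeder tray fixed to the bench. Origin on the bench under the lane's centre line at its mouth; x along the lane to the end stop, y left, z up. In tray mm: floor top z 4, x -165 to 121. Lane x 0 to 115, 43 wide (y -21.5 to 21.5). Behind the mouth (x<0) the hopper, y -50.5 to 21.5, open to the rear. Left wall and end stop 34 high. Push it with under 25 N.
- end_stop (a point): Middle of the end stop's face, 24 mm above the bench, at tray (115, 0). With the row tight, the roller centres are at tray x 95, 55 and 15.
- nose (a point): Top of the rounded nose (radius 3, 16 high) at the mouth's right corner, tray (0, -24.5). From it the low shoulder wall (rear face at tray x 0) runs right to y -50.5, and the low lane wall runs forward. All right-hand walls, shoulder and nose are only 16 mm high over the bench: closed fingers can work above them with their tips 20 to 24 mm above the bench.
- corner (a point): Right front corner of the hopper, where the blocking roller's centre is caught, tray (-23, -30), 24 mm up. The next roller, at about (-50, 1), and the pusher are wedged behind: pushing the pusher forward only wedges them tighter. Pushed back by 15 to 25 mm it takes both back with it, and they stay there; then it has room to come forward and left into line.
- roller_a_center (a point): Centre (24 mm above the bench) of an upright white roller, diameter 40, height 40, about 120 g, a steel bearing in its top. The three are alike and swap places: one blocks the mouth, one is wedged behind it, one stands in the lane. They crack at 20 N of finger force: push, never grip, lift or tip them. In line means centre at tray y -5 to 2, x -35 to -15 before feeding.
- roller_b_center (a point): The same for the second roller.
- roller_c_center (a point): The same for the third roller.
- pusher (a joint): Travel (m) of the grey pusher along the tray's +x: 0 at its rear stop, at most 0.122; the front face is at tray x = -0.115 + value. A block 26 mm wide in line with the lane, with an upright tab 32 wide, top 60 mm above the bench. About 3 N of friction holds it where it is left. Reads 0.110 with the row tight. It bends at 25 N.
- pusher_back (a point): Middle of the pusher's flat back face, 20 mm behind its front face, 35 mm above the bench; the back face is 26 mm wide below and 32 mm wide at the tab, from 6 to 60 mm above the bench. Push here, towards +x of the tray.
- scraper: Bystander: flat scraper with wooden handle, 200 mm, lying right of the tray.
- screwdriver: Bystander: green screwdriver, 170 mm, lying left of the tray.
- bearing: Bystander: loose steel bearing ring, diameter 32, height 10, right of the tray.
- big_roller: Bystander: larger white roller, diameter 56, height 30, beyond the end stop.
- wrench: Bystander: steel wrench, 160 mm.
- vase: Bystander: white printed vase, 90 mm high.
- glue: Bystander: dark bottle with a white cap, diameter 48, 150 mm high.
There are look-alikes about, which are no part of the job. What is shaped like the part that bears roller_a_center but green or orange is not meant.

How it is judged:
On the way, in this order (a step that is already met when the one before it is completed fails the run):
1. the blocking roller has been nudged back out of its corner, by some 12 mm or more (((x of roller_a_center in the frame of tray below -0.035 m and y of roller_a_center in the frame of tray below -0.02 m) or (x of roller_b_center in the frame of tray below -0.035 m and y of roller_b_center in the frame of tray below -0.02 m) or (x of roller_c_center in the frame of tray below -0.035 m and y of roller_c_center in the frame of tray below -0.02 m))), for 0.1 s.
2. the jam is cleared: all three rollers stand in line with the lane, none beside another (y of each of roller_a_center, roller_b_center, roller_c_center in the frame of tray above -0.009 m), for 0.1 s.
3. the row is pressed home: pusher at 0.1075 or more with the fingers pressing it with more than 8 N (value of joint pusher above 0.1075 m and contact force between the fingers and pusher above 8 N), for 0.25 s.
At the end, for the whole second after the job is handed in: All three rollers stand upright (within 0.1 rad) in the lane (centres at tray x 10 to 98 mm and within 4 mm of the lane's centre line), in a tight row against the end stop with the pusher up against them (pusher at 0.1075 or more), released (value of joint pusher above 0.1075 m and x of roller_a_center in the frame of tray between 0.01 and 0.098 m and x of roller_b_center in the frame of tray between 0.01 and 0.098 m and x of roller_c_center in the frame of tray between 0.01 and 0.098 m and y of roller_a_center in the frame of tray between -0.004 and 0.004 m and y of roller_b_center in the frame of tray between -0.004 and 0.004 m and y of roller_c_center in the frame of tray between -0.004 and 0.004 m and angle between each of roller_a_center, roller_b_center, roller_c_center's own z axis and vertical below 0.1 rad); the robot touches nothing.
It fails at once if a roller is pushed or gripped with more than 20 N (contact force between the fingers and roller_a above 20 N or contact force between the fingers and roller_b above 20 N or contact force between the fingers and roller_c above 20 N).
It fails at once if the tray or its pusher is pushed with more than 25 N (contact force between the fingers and tray above 25 N).
It fails at once if a roller is lifted or tipped (height (world z) of any of roller_a_center, roller_b_center, roller_c_center above 0.032 m or angle between any of roller_a_center, roller_b_center, roller_c_center's own z axis and vertical above 0.4 rad).
It fails at once if another thing on the bench is moved by more than 15 mm (distance of any of scraper, screwdriver, bearing, big_roller, wrench, vase, glue from where it was at the start of the episode above 0.015 m).
It also fails if it takes over 72 s, if anything falls off the work surface, if the arm or the gripper's body presses on something with over 40 N, if the wrist force passes 120 N, or if a joint passes its speed limit or range.

### The arm

A 6-joint arm with a two-finger parallel gripper is mounted at the origin on the work surface. World frame = base frame: x ahead of the robot, y to its left, z up, the work surface at z = 0. Lengths are in m, angles in rad, forces in N, time in s.
With the tool pointing down it reaches from about 0.35 to 0.975 m from the base axis. Payload 4.9 kg.
Tool frame: the origin (TCP) lies between the finger pads; the fingertips stand 22 mm ahead of it and the grasp point (between the pads) lies 3 mm ahead of it; z points along the fingers, y is the line along which they close (so a half turn about z gives the same grasp; the last joint's range is limited). The gripper opens to 85 mm and grips with 20 to 120 N. Pads are 22 mm wide; open, the fingers measure 114 mm over their backs; the gripper's body (76 mm by 85 mm) begins 54 mm behind the grasp point. The pads swing forward as they close: fully open they stand 13 mm farther back than shut.
Start: joints at [1.034, 0.053, 1.613, -0, 1.476, -0.119], TCP at [0.254, 0.571, 0.218] pointing down, gripper open.
Joint ranges: [-3.01, 3.01], [-1.01, 2.22], [0.06, 2.58], [-1.02, 4.17], [0.09, 2.62], [-3.14, 3.14]. Speed limits (rad/s): [2.57, 2.57, 3.14, 3.14, 3.14, 3.14].

### API

Orientations are given as a unit quaternion [w, x, y, z].
In Python, from plant import state, grab_frame, get_calibration, job_done, recognise, regions_of gives the robot as it stands.
- The arm moves only by the tool apply_moves, never from a script. Its argument "targets" is a list of rows, each an object with "translation": the shift along the tool's x, y, z normalised to -1 to 1, where 1 is 100 mm, a list of three; "twist": the turn about the tool's z normalised to -1 to 1, where 1 is 0.1 rad; "hand": the opening, from 0 (shut) to 1 (fully open). A call has 1 to 8 rows; each row shifts and turns the commanded pose from where the row before left it, along the tool's axes as they then stand; what a row does not reach is not made up. A row lasts 1/10 s, in which the tool goes at most 50 mm and 8.59 degrees, less where a joint would pass 70% of its speed; a pose out of reach is approached as far as the arm can. A call with a number of a shift or a turn outside -1 to 1 is refused whole. A call with a gripper value outside its range is refused whole. The fingers move at their own pace and stop on an object; the grip force is fixed at half the most. Time passes only in rows, so rows that do not move let the fingers close. It gives the time, the measured TCP pose, the force, the opening and the grip force at its end, in the units of the state.
- state(): the state, without advancing time (a new reading comes with each control period).
- grab_frame(name): name is "side" or "top"; returns the picture (420x560x3 uint8, red, green, blue); there is no depth.
- get_calibration(name): a dict with "camera_matrix" (3x3 intrinsics, pixels), "pose" (4x4, takes a point from camera to world coordinates). Camera axes: x right, y up, looking along -z (the intrinsics and any distortion apply to the point x, -y, -z); pixel columns grow to the right and rows downward; lengths in m; the calibration is good to about 2 mm. A picture is of the moment at which its call begins. get_calibration takes no time and is no camera call.
- job_done(): hands the job in; it is judged then, once.
Trained networks look in the newest picture that a camera, given by its name, has taken for a name from the list of things; names that differ only in an ending like _2 or _b are one class to them, and where a whole thing is asked for, a point or a joint stands for the part that bears it (a point fixed in the world has none). Each returns a list of dicts, best first, with "score" (0 to 1); they miss things now and then, are a little off and sometimes report something else, mostly with a low value. They report only what shows in the picture. A call takes as long as a camera call. They do not tell look-alikes from the thing itself.
- recognise(camera, query): "point" ([x, y, z] in m, in world coordinates, good to about 4 mm: the middle of the surface that is visible of it).
- regions_of(camera, query): "pixels" (420x560 bool, what is visible of it).
The state is a dict: "time": time; "joint_pos": joint angles; "joint_vel": joint speeds; "joint_efforts": joint torques, N m; "tool_pos": TCP position; "tool_rot": TCP orientation; "contact_force": force on the tool from outside, world axes, zero at the start; "ft_torque": the same for the moment, N m; "gripper_width": opening from 0.0 (shut) to 1.0 (fully open); "grasp_force": force on a finger pad.
Only numpy, scipy, OpenCV 4.12 (cv2) and the standard library are available. Lean on these libraries where they do the work, as an engineer would, in place of code of your own. Each camera call takes 0.05 s, during which the arm holds its last target. There are 200 camera calls.

## Working session

There is one attempt and no reset: what is moved stays moved. The work goes in short steps, Python scripts to look and compute and a tool call to move; the robot and the scene stay as the last step left them, time stands still between calls to the robot, and variables do not carry over. Pictures are saved under pics/ and viewed, at most 10 in all, crops included, and the job is handed in when it is done.

Besides the shell and the picture viewer there is one more tool, called after "Request:" as a command line: name --argument value ..., lists and objects as JSON in quotes. apply_moves: Moves the arm, as the interface text tells. Its arguments: {"type":"object","properties":{"targets":{"type":"array"}},"required":["targets"]}

```bash
mkdir -p pics; cat > h.py <<'E'
import numpy as np, cv2
from plant import *
def save(cam,fn,crop=None,scale=1):
    f=np.ascontiguousarray(grab_frame(cam)[:,:,::-1])
    if crop: f=f[crop[1]:crop[3],crop[0]:crop[2]]
    if scale!=1: f=cv2.resize(f,None,fx=scale,fy=scale,interpolation=cv2.INTER_CUBIC)
    cv2.imwrite('pics/'+fn,f)
def proj(cam,P):
    c=get_calibration(cam);K=np.array(c['camera_matrix']);T=np.linalg.inv(np.array(c['pose']))
    p=T[:3,:3]@np.asarray(P,float)+T[:3,3]; q=K@np.array([p[0],-p[1],-p[2]]); return q[:2]/q[2]
def unproj(cam,uv,z):
    c=get_calibration(cam);K=np.array(c['camera_matrix']);T=np.array(c['pose'])
    r=np.linalg.inv(K)@np.array([uv[0],uv[1],1.]); d=T[:3,:3]@np.array([r[0],-r[1],-r[2]]); o=T[:3,3]
    return o+d*(z-o[2])/d[2]
E
python3 - <<'E'
from h import *
s=state();print({k:np.round(v,3).tolist() for k,v in s.items()})
save('top','top1.png');save('side','side1.png')
for c in('top','side'):
    print(c,get_calibration(c))
    for q in('roller_a_center','pusher','tray','pusher_back','nose','end_stop','corner'):
        try: print(q,[(np.round(d['point'],3).tolist(),round(d['score'],2),proj(c,d['point']).round().tolist()) for d in recognise(c,q)])
        except Exception as e: print(q,e)
E
```

```text
{'time': 0.0, 'joint_pos': [1.034, 0.053, 1.614, -0.0, 1.476, -0.119], 'joint_vel': [0.001, 0.0, 0.0, 0.001, 0.001, 0.0], 'joint_efforts': [0.0, -39.371, -37.016, -0.0, 0.007, 0.0], 'tool_pos': [0.253, 0.571, 0.217], 'tool_rot': [-0.0, 0.207, 0.978, -0.001], 'contact_force': [0.503, -0.846, 1.234], 'ft_torque': [-0.002, -0.027, 0.075], 'grasp_force': 0.0, 'gripper_width': 1.005}
top {'camera_matrix': array([[432.81692357,   0.        , 285.31790469],
       [  0.        , 432.81692357, 203.20022081],
       [  0.        ,   0.        ,   1.        ]]), 'pose': array([[-0.00778422,  0.98585877, -0.16739742,  0.36469275],
       [-0.9999628 , -0.0082965 , -0.00236116, -0.0391622 ],
       [-0.00371659,  0.16737281,  0.98588667,  1.12549059],
       [ 0.        ,  0.        ,  0.        ,  1.        ]])}
roller_a_center [([0.595, 0.022, 0.045], 0.76, [262.0, 185.0]), ([0.659, -0.178, 0.04], 0.74, [340.0, 161.0]), ([0.287, 0.355, 0.006], 0.56, [131.0, 309.0]), ([0.733, 0.158, 0.042], 0.54, [210.0, 134.0]), ([0.74, 0.016, 0.003], 0.27, [265.0, 136.0])]
pusher [([0.584, 0.017, 0.005], 0.75
[... 480 characters left out ...]
14,   0.        , 283.84220096],
       [  0.        , 411.11675514, 205.61938402],
       [  0.        ,   0.        ,   1.        ]]), 'pose': array([[ 0.67461784,  0.39335076, -0.62463265, -0.26968534],
       [-0.73792573,  0.33772845, -0.58429882, -0.76748093],
       [-0.01887817,  0.85511091,  0.51810128,  0.72988889],
       [ 0.        ,  0.        ,  0.        ,  1.        ]])}
roller_a_center [([0.654, -0.184, 0.03], 0.76, [350.0, 218.0]), ([0.598, 0.018, 0.047], 0.47, [289.0, 199.0])]
pusher [([0.56, -0.032, 0.016], 0.51, [293.0, 217.0])]
tray []
pusher_back []
nose []
end_stop [([0.559, -0.025, 0.014], 0.79, [292.0, 217.0])]
corner [([0.565, -0.032, 0.018], 0.7, [294.0, 215.0])]
```

View pics/top1.png

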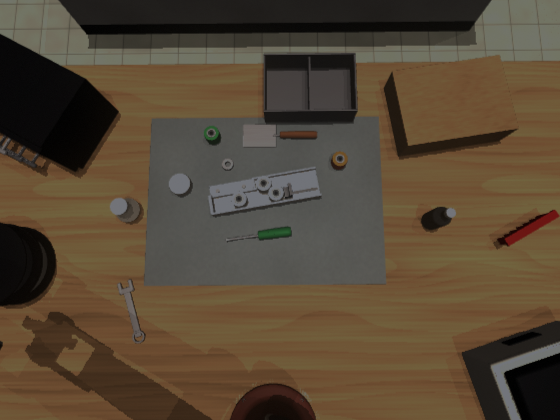

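View pics/side1.png

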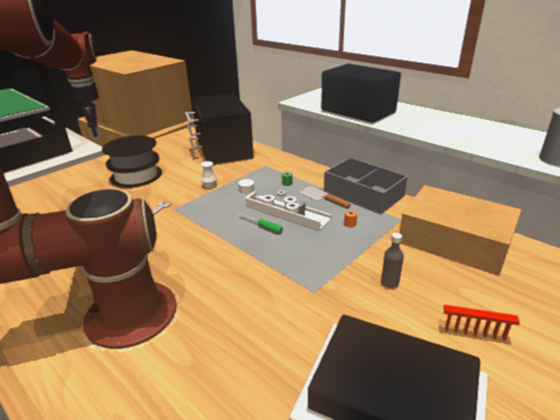

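The tray spans about (209,200)–(321,183) in the top view, with its end stop at the left (world +y). White rollers are at (239,200), (264,184) and (276,194). The green roller (211,134) and orange roller (340,160) are look-alikes and not meant. I'll enlarge the tray to confirm.

```bash
python3 - <<'E'
from h import *
save('top','crop1.png',(200,150,330,230),6)
E
```

```text
(no output)
```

View pics/crop1.png

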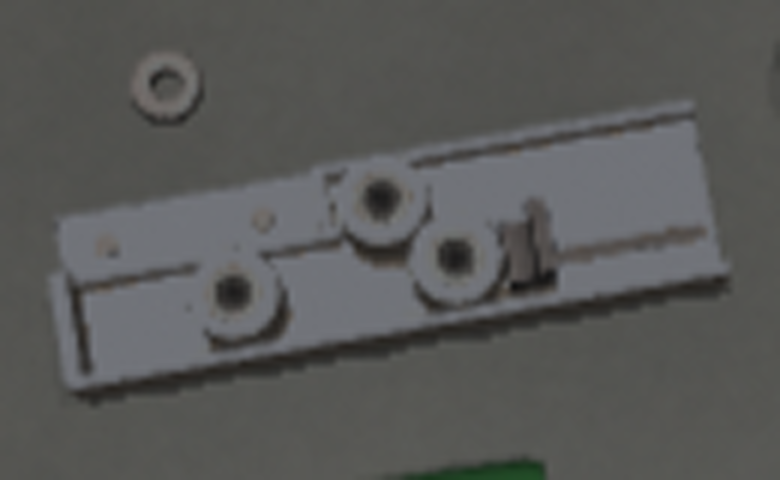

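The crop shows the blocker at crop (381,199), which is full (263.5,183). The wedged roller is at (456,258), which is (276,193), and the lane roller is at (233,292), which is (239,199). The grey pusher is at (528,250). I'll fit the tray pose to these edges.

```bash
cat >> h.py <<'E'
def full(p): return (200+p[0]/6,150+p[1]/6)
E
python3 - <<'E'
from h import *
from scipy.optimize import least_squares
L=[('y',0,.004,(565,256)),('y',0,.004,(703,232)),('x',-.165,.004,(718,250)),('x',-.165,.004,(702,140)),
('y',-.0505,.016,(415,160)),('y',-.0505,.016,(690,113)),('y',-.0215,.016,(90,281)),('y',-.0215,.016,(195,260)),('y',-.0215,.016,(275,246)),('y',-.0215,.016,(335,236)),
('x',.115,.034,(70,290)),('x',.115,.034,(83,368))]
R=[((-.023,-.030),(381,199)),((-.050,.001),(456,258))]
def toT(p,W):
    c,s=np.cos(p[2]),np.sin(p[2]);d=W[:2]-p[:2];return np.array([c*d[0]+s*d[1],-s*d[0]+c*d[1]])
def res(p):
    r=[]
    for a,v,z,q in L:
        r.append(toT(p,unproj('top',full(q),z))['xy'.index(a)]-v)
    for t,q in R: r+=list(toT(p,unproj('top',full(q),.044))-t)
    return np.array(r)
s=least_squares(res,[.6,0,1.5],loss='soft_l1',f_scale=.003);p=s.x
print(p,np.round(res(p)*1000,1))
for q in [(233,292),(381,199),(456,258)]: print(np.round(unproj('top',full(q),.044),4),np.round(toT(p,unproj('top',full(q),.044))*1000,1))
print('pusher',toT(p,unproj('top',full((548,245)),.06)),toT(p,unproj('top',full((520,205)),.06)))
for q in ('roller_a_center','pusher'):
    for c in('top','side'):
        print(c,[(toT(p,np.array(d['point']))*1000).round().tolist() for d in recognise(c,q)])
E
```

```text
[0.56835254 0.03627186 1.72903102] [ 0.6  0.1  0.7 -1.1  0.3 -0.6  1.  -0.6 -1.  -1.   0.1 -0.7  0.6  0.8
  0.3  0.4]
[0.561  0.0814 0.044 ] [45.7  0.2]
[0.6007 0.0188 0.044 ] [-22.4 -29.2]
[ 0.5749 -0.0131  0.044 ] [-49.7   1.4]
pusher [-0.0884726   0.00540979] [-0.07976003 -0.01339178]
top [[-221.0, -56.0], [94.0, -183.0], [-23.0, -16.0], [-18.0, -25.0]]
side [[-231.0, -50.0], [-23.0, -26.0]]
top []
side [[-66.0, 19.0]]
```

```bash
cat >> h.py <<'E'
from scipy.spatial.transform import Rotation as Ro
P=np.array([0.56835,0.03627,1.72903])
def toT(W,p=P):
    c,s=np.cos(p[2]),np.sin(p[2]);d=np.asarray(W)[:2]-p[:2];return np.array([c*d[0]+s*d[1],-s*d[0]+c*d[1]])
def tool():
    s=state();R=Ro.from_quat(np.roll(s['tool_rot'],-1)).as_matrix();f=np.array(s['contact_force'])
    c,n=np.cos(P[2]),np.sin(P[2])
    print('t %.2f tray mm'%s['time'],(toT(s['tool_pos'])*1000).round(1),'tip z',round(s['tool_pos'][2]*1000-22,1),'yaw err deg',round(np.degrees(np.arctan2(R[1,1],R[0,1])-P[2]),2),'F tray',np.round([c*f[0]+n*f[1],-n*f[0]+c*f[1],f[2]],1),'open',round(s['gripper_width'],2))
E
```

Request:
apply_moves --targets '[{"translation": [0,0,0],"twist": -0.96,"hand": 0},{"translation": [0,0,0],"twist": -0.96,"hand": 0},{"translation": [0,0,0],"twist": -0.96,"hand": 0},{"translation": [0,0,0],"twist": -0.96,"hand": 0},{"translation": [0,0,0],"twist": -0.96,"hand": 0},{"translation": [0,0,0],"twist": -0.96,"hand": 0},{"translation": [0,0,0],"twist": 0,"hand": 0}]'

```text
time: 1.75
tool_pos: [0.2536, 0.5712, 0.2181]
tool_rot: [-0.0, -0.079, 0.997, 0.0]
contact_force: [-0.1, -0.4, 0.6]
gripper_width: -0.002
grasp_force: 0.0
```

```bash
python3 -c "
from h import *
tool()"
```

```text
t 1.75 tray mm [577.9 226.5] tip z 196.1 yaw err deg -0.01 F tray [-0.4  0.1  0.6] open -0.0
```

Request:
apply_moves --targets '[{"translation": [-0.16,-0.35,0],"twist": 0,"hand": 0},{"translation": [-0.16,-0.35,0],"twist": 0,"hand": 0},{"translation": [-0.16,-0.35,0],"twist": 0,"hand": 0},{"translation": [-0.16,-0.35,0],"twist": 0,"hand": 0},{"translation": [-0.16,-0.35,0],"twist": 0,"hand": 0},{"translation": [-0.16,-0.35,0],"twist": 0,"hand": 0},{"translation": [-0.16,-0.35,0],"twist": 0,"hand": 0},{"translation": [-0.16,-0.35,0],"twist": 0,"hand": 0}]'

```text
time: 2.55
tool_pos: [0.4248, 0.3135, 0.2184]
tool_rot: [0.0, -0.078, 0.997, 0.0]
contact_force: [0.6, 0.5, -0.0]
gripper_width: -0.002
grasp_force: 0.0
```

Request:
apply_moves --targets '[{"translation": [-0.16,-0.35,0],"twist": 0,"hand": 0},{"translation": [-0.16,-0.35,0],"twist": 0,"hand": 0},{"translation": [-0.16,-0.35,0],"twist": 0,"hand": 0},{"translation": [-0.16,-0.35,0],"twist": 0,"hand": 0},{"translation": [-0.16,-0.35,0],"twist": 0,"hand": 0},{"translation": [-0.16,-0.35,0.2],"twist": 0,"hand": 0},{"translation": [-0.16,-0.35,0.4],"twist": 0,"hand": 0},{"translation": [0,0,0],"twist": 0,"hand": 0}]'

```text
time: 3.35
tool_pos: [0.5696, 0.0903, 0.1564]
tool_rot: [-0.004, -0.076, 0.997, -0.0]
contact_force: [-0.7, -0.4, -1.5]
gripper_width: 0.006
grasp_force: 0.0
```

```bash
python3 -c "
from h import *
tool()"
```

```text
t 3.35 tray mm [53.2 -9.7] tip z 134.4 yaw err deg -0.38 F tray [-0.3  0.7 -1.5] open 0.01
```

Request:
apply_moves --targets '[{"translation": [-0.11,-0.19,0],"twist": 0,"hand": 0},{"translation": [-0.11,-0.18,0],"twist": 0,"hand": 0},{"translation": [0,0,0.3],"twist": 0,"hand": 0},{"translation": [0,0,0.3],"twist": 0,"hand": 0},{"translation": [0,0,0.1],"twist": 0,"hand": 0},{"translation": [0,0,0],"twist": 0,"hand": 0},{"translation": [0,0,0],"twist": 0,"hand": 0}]'

```text
time: 4.05
tool_pos: [0.6001, 0.0607, 0.094]
tool_rot: [0.001, -0.079, 0.997, -0.0]
contact_force: [0.7, -1.2, 0.2]
gripper_width: -0.002
grasp_force: 0.0
```

```bash
python3 -c "
from h import *
tool()
save('side','side2.png',(235,150,345,232),7)"
```

```text
t 4.05 tray mm [ 19.2 -35.2] tip z 72.0 yaw err deg 0.01 F tray [-1.3 -0.5  0.2] open -0.0
```

View pics/side2.png

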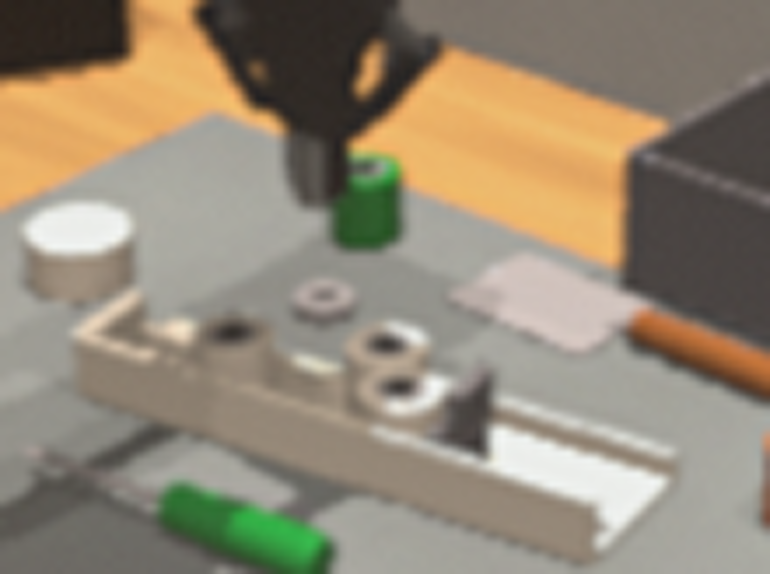

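The side view shows the closed fingers at crop (320,185), above and in front of the blocker at (388,345). The wedged roller at (400,390) and the pusher at (470,420) are as expected. I'll descend now.

Request:
apply_moves --targets '[{"translation": [0.03,0,0.2],"twist": 0,"hand": 0},{"translation": [0,0,0.2],"twist": 0,"hand": 0},{"translation": [0,0,0.1],"twist": 0,"hand": 0},{"translation": [0,0,0],"twist": 0,"hand": 0},{"translation": [0,0,0],"twist": 0,"hand": 0}]'

```text
time: 4.6
tool_pos: [0.5967, 0.0603, 0.0434]
tool_rot: [0.001, -0.079, 0.997, -0.0]
contact_force: [-0.2, 0.3, -0.0]
gripper_width: 0.0
grasp_force: 0.0
```

```bash
python3 -c "
from h import *
tool()"
```

```text
t 4.60 tray mm [ 19.2 -31.8] tip z 21.4 yaw err deg 0.0 F tray [ 0.3  0.2 -0. ] open 0.0
```

Request:
apply_moves --targets '[{"translation": [0,-0.03,0],"twist": 0,"hand": 0},{"translation": [0,-0.03,0],"twist": 0,"hand": 0},{"translation": [0,-0.03,0],"twist": 0,"hand": 0},{"translation": [0,0,0],"twist": 0,"hand": 0}]'

```text
time: 5.0
tool_pos: [0.5976, 0.0508, 0.0425]
tool_rot: [0.0, -0.079, 0.997, -0.0]
contact_force: [-0.0, 0.8, 0.5]
gripper_width: 0.001
grasp_force: 0.0
```

Request:
apply_moves --targets '[{"translation": [0,-0.03,0],"twist": 0,"hand": 0},{"translation": [0,-0.02,0],"twist": 0,"hand": 0},{"translation": [0,-0.02,0],"twist": 0,"hand": 0}]'

```text
time: 5.3
tool_pos: [0.5983, 0.0442, 0.042]
tool_rot: [-0.0, -0.079, 0.997, 0.0]
contact_force: [0.9, 0.4, -0.3]
gripper_width: 0.003
grasp_force: 0.0
```

```bash
python3 -c "
from h import *
tool()"
```

```text
t 5.30 tray mm [  3.1 -30.8] tip z 20.0 yaw err deg -0.01 F tray [ 0.3 -0.9 -0.3] open 0.0
```

Request:
apply_moves --targets '[{"translation": [-0.01,-0.02,-0.02],"twist": 0,"hand": 0},{"translation": [0,-0.02,0],"twist": 0,"hand": 0},{"translation": [0,0,0],"twist": 0,"hand": 0}]'

```text
time: 5.6
tool_pos: [0.6002, 0.0404, 0.0443]
tool_rot: [0.0, -0.079, 0.997, -0.0]
contact_force: [-0.5, 0.7, 0.2]
gripper_width: -0.006
grasp_force: 0.0
```

```bash
python3 -c "
from h import *
tool()"
```

```text
t 5.60 tray mm [ -0.9 -32.1] tip z 22.3 yaw err deg -0.02 F tray [0.7 0.4 0.2] open -0.01
```

Request:
apply_moves --targets '[{"translation": [0,-0.02,0],"twist": 0,"hand": 0},{"translation": [0,-0.02,0],"twist": 0,"hand": 0},{"translation": [0,0,0],"twist": 0,"hand": 0}]'

```text
time: 5.9
tool_pos: [0.6005, 0.0365, 0.044]
tool_rot: [-0.0, -0.079, 0.997, -0.0]
contact_force: [0.2, -1.3, -0.5]
gripper_width: -0.002
grasp_force: 0.0
```

```bash
python3 -c "
from h import *
tool()"
```

```text
t 5.90 tray mm [ -4.9 -31.8] tip z 22.0 yaw err deg -0.01 F tray [-1.3 -0.  -0.5] open -0.0
```

```bash
python3 -c "
from h import *
save('side','side3.png',(255,170,335,230),9)
s=state();t=np.array(s['tool_pos']);t[2]-=.022
print((proj('side',t)-[255,170])*9)
for x,y in((-23,-30),(-50,1)):
  c,n=np.cos(P[2]),np.sin(P[2]);W=[P[0]+(c*x-n*y)/1e3,P[1]+(n*x+c*y)/1e3,.044];print((proj('side',W)-[255,170])*9)
print([toT(d['point']) for d in recognise('side','roller_a_center')])
"
```

```text
[278.62949281 297.66201004]
[316.48376483 261.79470636]
[333.35060289 319.00282731]
[array([-0.23160273, -0.05038484]), array([-0.0636746 ,  0.01517303]), array([-0.02191648, -0.02521149])]
```

View pics/side3.png

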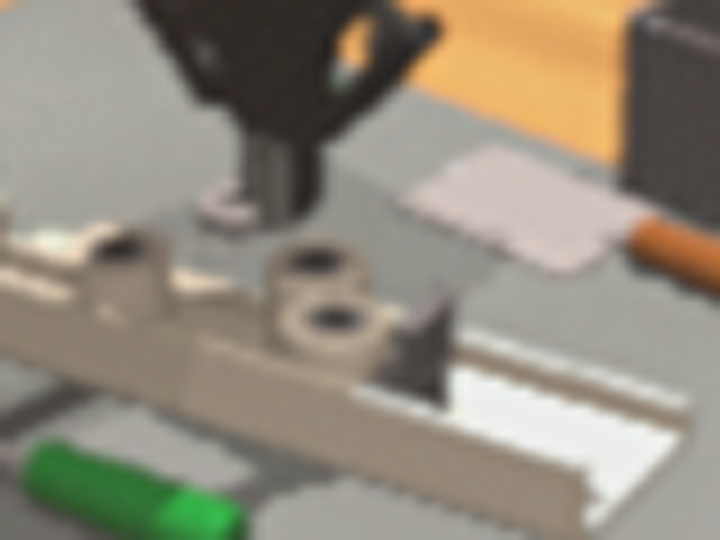

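The fingertip is at crop (285,222), but my projection puts it at (279,298). The rollers do match their projections, so the tool is not where I assume, either in height or sideways. I'll check with the top camera.

```bash
python3 -c "
from h import *
f=grab_frame('top')[:,:,::-1].copy()
f=cv2.resize(f[110:230,190:350],None,fx=5,fy=5,interpolation=cv2.INTER_CUBIC)
t=np.array(state()['tool_pos'])
for dz in(-.022,0,.05,.1,.2):
  q=(proj('top',t+[0,0,dz])-[190,110])*5;print(dz,q)
cv2.imwrite('pics/top2.png',np.clip(f*1.8,0,255).astype(np.uint8))
b=[.6001,.0607,.094-.022];print('side2 tip',(proj('side',b)-[235,150])*7)
"
```

```text
-0.022 [335.33743174 375.44279851]
0 [332.40692927 366.46061245]
0.05 [325.29922509 344.67502378]
0.1 [317.49581889 320.75706191]
0.2 [299.34899861 265.13584412]
side2 tip [316.77109876 264.67095944]
```

View pics/top2.png

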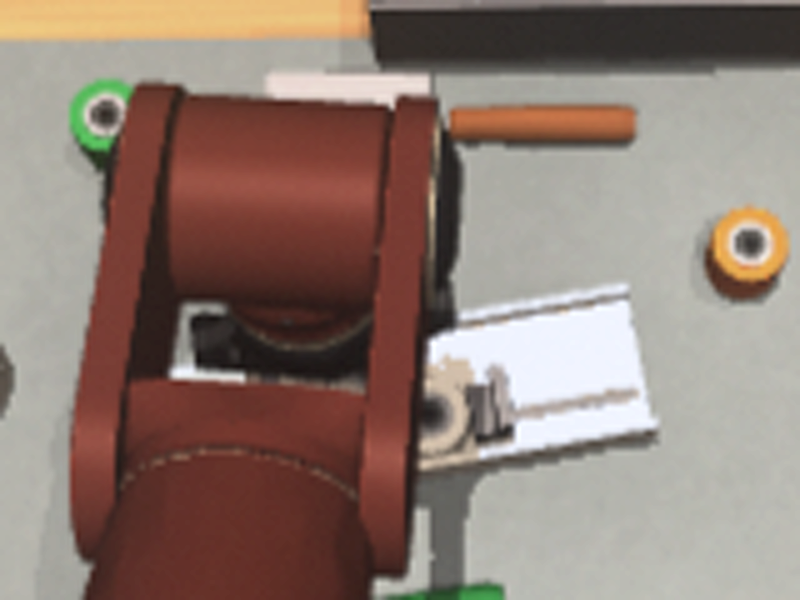

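Request:
apply_moves --targets '[{"translation": [-0.2,0,0],"twist": 0,"hand": 0},{"translation": [-0.2,0,0],"twist": 0,"hand": 0},{"translation": [-0.15,-0.15,0],"twist": 0,"hand": 0},{"translation": [0,0,0.08],"twist": 0,"hand": 0},{"translation": [0,0,0.08],"twist": 0,"hand": 0},{"translation": [0,0,0],"twist": 0,"hand": 0}]'

```text
time: 6.65
tool_pos: [0.6547, 0.031, 0.0254]
tool_rot: [-0.002, -0.079, 0.997, 0.0]
contact_force: [-0.5, -0.3, 0.5]
gripper_width: 0.003
grasp_force: 0.0
```

```bash
python3 -c "
from h import *
tool()
save('side','side4.png',(255,160,335,220),9)
s=state();t=np.array(s['tool_pos'])
for dz in(-.022,0,.02): print((proj('side',t+[0,0,dz])-[255,160])*9)
"
```

```text
t 6.65 tray mm [-18.9 -84.5] tip z 3.4 yaw err deg 0.0 F tray [-0.2  0.6  0.5] open 0.0
[385.65597857 377.07757749]
[385.5852406  327.39942822]
[385.51993275 281.53475867]
```

View pics/side4.png

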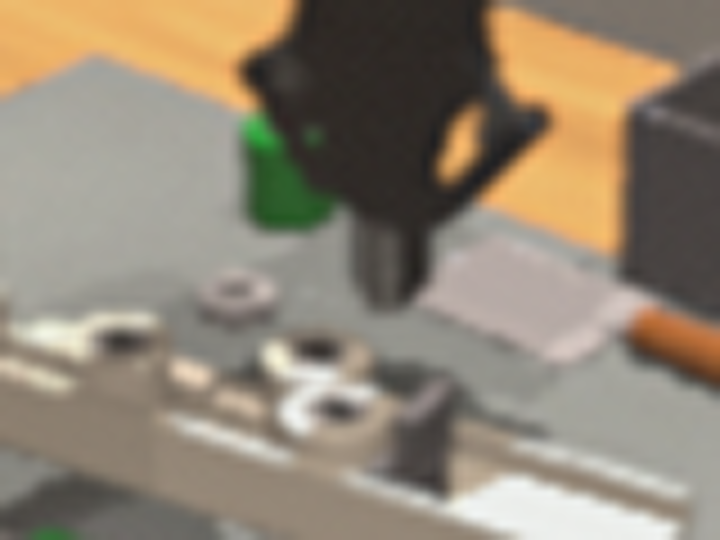

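The tip is at crop (388,308), well above the bench and about 30 mm higher than nominal; its shadow at (400,370) is detached. I'll find the bench by touch here on the free spot.

Request:
apply_moves --targets '[{"translation": [0,0,0.06],"twist": 0,"hand": 0},{"translation": [0,0,0.04],"twist": 0,"hand": 0},{"translation": [0,0,0.02],"twist": 0,"hand": 0},{"translation": [0,0,0],"twist": 0,"hand": 0}]'

```text
time: 7.1
tool_pos: [0.6568, 0.0306, 0.0156]
tool_rot: [-0.0, -0.079, 0.997, 0.0]
contact_force: [-0.1, 0.2, -0.3]
gripper_width: -0.002
grasp_force: 0.0
```

Request:
apply_moves --targets '[{"translation": [0,0,0.02],"twist": 0,"hand": 0},{"translation": [0,0,0.02],"twist": 0,"hand": 0},{"translation": [0,0,0.02],"twist": 0,"hand": 0},{"translation": [0,0,0],"twist": 0,"hand": 0}]'

```text
time: 7.5
tool_pos: [0.6569, 0.0305, 0.0097]
tool_rot: [-0.0, -0.079, 0.997, 0.0]
contact_force: [-0.9, 0.6, 0.1]
gripper_width: 0.0
grasp_force: 0.0
```

Request:
apply_moves --targets '[{"translation": [0,0,0.02],"twist": 0,"hand": 0},{"translation": [0,0,0.02],"twist": 0,"hand": 0},{"translation": [0,0,0.02],"twist": 0,"hand": 0},{"translation": [0,0,0],"twist": 0,"hand": 0}]'

```text
time: 7.9
tool_pos: [0.6569, 0.0306, 0.0036]
tool_rot: [-0.0, -0.079, 0.997, 0.0]
contact_force: [-0.2, -1.0, -0.5]
gripper_width: -0.001
grasp_force: 0.0
```

Request:
apply_moves --targets '[{"translation": [0,0,0.01],"twist": 0,"hand": 0},{"translation": [0,0,0.01],"twist": 0,"hand": 0},{"translation": [0,0,0.01],"twist": 0,"hand": 0},{"translation": [0,0,0],"twist": 0,"hand": 0}]'

```text
time: 8.3
tool_pos: [0.6571, 0.0305, 0.0009]
tool_rot: [-0.0, -0.079, 0.997, 0.0]
contact_force: [0.6, 0.1, 0.2]
gripper_width: -0.0
grasp_force: 0.0
```

Request:
apply_moves --targets '[{"translation": [0,0,0.01],"twist": 0,"hand": 0},{"translation": [0,0,0.01],"twist": 0,"hand": 0},{"translation": [0,0,0],"twist": 0,"hand": 0}]'

```text
time: 8.6
tool_pos: [0.6571, 0.0305, -0.0011]
tool_rot: [-0.0, -0.079, 0.997, 0.0]
contact_force: [1.2, -0.1, -0.4]
gripper_width: 0.001
grasp_force: 0.0
```

Request:
apply_moves --targets '[{"translation": [0,0,0.01],"twist": 0,"hand": 0},{"translation": [0,0,0.01],"twist": 0,"hand": 0},{"translation": [0,0,0.01],"twist": 0,"hand": 0},{"translation": [0,0,0],"twist": 0,"hand": 0}]'

```text
time: 9.0
tool_pos: [0.657, 0.0305, -0.0042]
tool_rot: [-0.0, -0.079, 0.997, 0.0]
contact_force: [0.1, 0.2, -0.5]
gripper_width: -0.005
grasp_force: 0.0
```

```bash
python3 -c "
from h import *
tool()
save('side','side5.png',(255,160,335,220),9)
s=state();t=np.array(s['tool_pos']);print(s['joint_pos'])
for dz in(-.022,0,.02): print((proj('side',t+[0,0,dz])-[255,160])*9)
"
```

```text
t 9.00 tray mm [-19.6 -86.7] tip z -26.2 yaw err deg -0.0 F tray [ 0.2 -0.1 -0.5] open -0.0
[-6.65701710e-02  3.47761686e-01  1.67066650e+00 -9.27249187e-06
  1.12340827e+00 -1.79557396e+00]
[389.93015622 442.40203999]
[389.89442019 393.82573252]
[389.86143333 348.98639741]
```

View pics/side5.png

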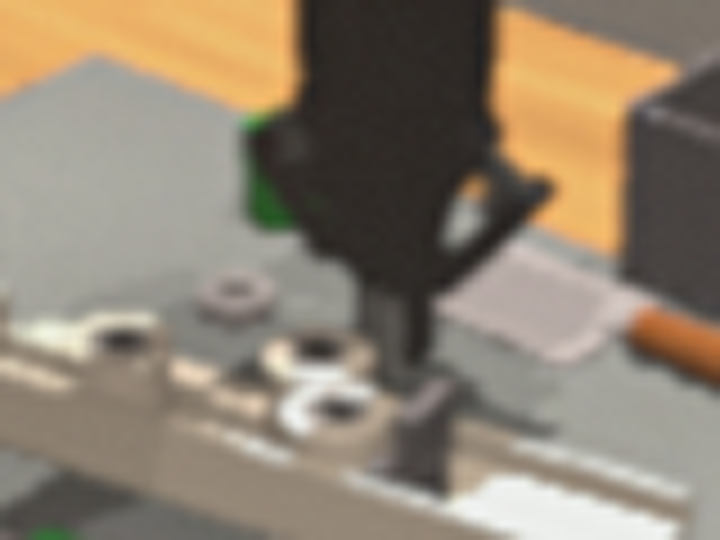

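The tip at (398,368) is still just above the bench. I'll keep feeling downward.

Request:
apply_moves --targets '[{"translation": [0,0,0.01],"twist": 0,"hand": 0},{"translation": [0,0,0.01],"twist": 0,"hand": 0},{"translation": [0,0,0],"twist": 0,"hand": 0}]'

```text
time: 9.35
tool_pos: [0.6571, 0.0305, -0.0061]
tool_rot: [-0.0, -0.079, 0.997, 0.0]
contact_force: [0.4, 0.6, 0.1]
gripper_width: -0.004
grasp_force: 0.0
```

Request:
apply_moves --targets '[{"translation": [0,0,0.01],"twist": 0,"hand": 0},{"translation": [0,0,0.01],"twist": 0,"hand": 0},{"translation": [0,0,0],"twist": 0,"hand": 0}]'

```text
time: 9.65
tool_pos: [0.6571, 0.0305, -0.0082]
tool_rot: [-0.0, -0.079, 0.997, 0.0]
contact_force: [1.2, 0.1, 0.5]
gripper_width: -0.001
grasp_force: 0.0
```

Request:
apply_moves --targets '[{"translation": [0,0,0.01],"twist": 0,"hand": 0},{"translation": [0,0,0],"twist": 0,"hand": 0}]'

```text
time: 9.85
tool_pos: [0.6571, 0.0305, -0.0091]
tool_rot: [-0.0, -0.079, 0.997, 0.0]
contact_force: [-0.8, -0.3, 0.2]
gripper_width: -0.001
grasp_force: 0.0
```

Request:
apply_moves --targets '[{"translation": [0,0,0.01],"twist": 0,"hand": 0},{"translation": [0,0,0],"twist": 0,"hand": 0}]'

```text
time: 10.05
tool_pos: [0.6571, 0.0305, -0.0101]
tool_rot: [-0.0, -0.079, 0.997, 0.0]
contact_force: [-0.7, -0.2, -0.5]
gripper_width: 0.0
grasp_force: 0.0
```

Request:
apply_moves --targets '[{"translation": [0,0,0.01],"twist": 0,"hand": 0},{"translation": [0,0,0],"twist": 0,"hand": 0}]'

```text
time: 10.25
tool_pos: [0.6571, 0.0306, -0.0111]
tool_rot: [-0.0, -0.079, 0.997, 0.0]
contact_force: [0.6, -0.1, 0.5]
gripper_width: -0.002
grasp_force: 0.0
```

Request:
apply_moves --targets '[{"translation": [0,0,0.01],"twist": 0,"hand": 0},{"translation": [0,0,0],"twist": 0,"hand": 0}]'

```text
time: 10.45
tool_pos: [0.6571, 0.0305, -0.0121]
tool_rot: [-0.0, -0.079, 0.997, 0.0]
contact_force: [-0.4, -1.4, -0.8]
gripper_width: -0.003
grasp_force: 0.0
```

Request:
apply_moves --targets '[{"translation": [0,0,0.01],"twist": 0,"hand": 0},{"translation": [0,0,0],"twist": 0,"hand": 0}]'

```text
time: 10.65
tool_pos: [0.6572, 0.0305, -0.013]
tool_rot: [-0.0, -0.079, 0.997, 0.0]
contact_force: [0.3, -0.1, 0.3]
gripper_width: -0.006
grasp_force: 0.0
```

Request:
apply_moves --targets '[{"translation": [0,0,0.01],"twist": 0,"hand": 0},{"translation": [0,0,0],"twist": 0,"hand": 0}]'

```text
time: 10.85
tool_pos: [0.6573, 0.0305, -0.0131]
tool_rot: [-0.0, -0.079, 0.997, -0.0]
contact_force: [-3.5, 1.2, 4.4]
gripper_width: 0.003
grasp_force: 2.3
```

Request:
apply_moves --targets '[{"translation": [0,0,0.01],"twist": 0,"hand": 0},{"translation": [0,0,0],"twist": 0,"hand": 0}]'

```text
time: 11.05
tool_pos: [0.6573, 0.0305, -0.0132]
tool_rot: [-0.0, -0.079, 0.997, -0.0]
contact_force: [-5.9, -0.2, 9.7]
gripper_width: 0.002
grasp_force: 5.1
```

```bash
python3 -c "
from h import *
tool()
g=[]
f=grab_frame('side')[:,:,::-1].copy();cv2.imwrite('pics/raw5.png',f)
s=state();t=np.array(s['tool_pos']);
for z in (0,-.012,.016): print(z,(proj('side',[t[0],t[1],z])).round(1))
print(cv2.cvtColor(f,cv2.COLOR_BGR2GRAY)[188:212,294:304])
"
```

```text
t 11.05 tray mm [-19.7 -86.9] tip z -35.2 yaw err deg 0.0 F tray [0.7 5.9 9.7] open 0.0
0 [298.4 202.7]
-0.012 [298.4 205.7]
0.016 [298.4 198.7]
[[ 44  43  44  42  44  44  43  43  40  51]
 [ 44  45  43  44  44  43  42  44  42  50]
 [ 43  43  44  44  44  44  44  43  41  42]
 [ 48  43  43  45  45  45  44  43  42  43]
 [ 74  47  43  42  42  44  42  44  44  44]
 [100  55  47  45  44  42  45  43  45  42]
 [107  66  61  56  49  47  45  43  43  48]
 [105  71  70  67  67  62  49  42  49  73]
 [ 95  73  72  74  82  74  54  42  56  98]
 [113  94  81  76  85  76  55  42  57 104]
 [135 132 105  79  83  78  56  41  56 104]
 [162 161 123  83  83  77  56  41  55  99]
 [172 152 113  79  83  76  53  41  48  74]
 [175 132  97  75  82  73  54  45  57  78]
 [190 159 116  80  81  74  57  64  95 117]
 [216 209 167 116 100  92  80  96 125 132]
 [160 172 169 159 146 125 114 126 138 117]
 [107 135 162 170 155 142 137 134 116  86]
 [122 145 165 161 133 117 118 108  84  67]
 [158 164 163 143 109  89  85  77  67  63]
 [162 155 144 127 105  82  71  67  66  65]
 [150 143 133 123 105  83  72  69  67  67]
 [144 139 132 125 106  83  72  69  70  75]
 [150 141 137 129 103  80  70  72  73  74]]
```

Bench touched at reported TCP z = -13 mm, and the xy matches the camera. So the true tip height is TCP z + 13 mm. I'll correct the height and go back to the front of the blocker.

Request:
apply_moves --targets '[{"translation": [0,0,-0.26],"twist": 0,"hand": 0},{"translation": [0,0.21,0],"twist": 0,"hand": 0},{"translation": [0,0.21,0],"twist": 0,"hand": 0},{"translation": [0.2,0,0],"twist": 0,"hand": 0},{"translation": [0.2,0,0],"twist": 0,"hand": 0},{"translation": [0.14,0,0],"twist": 0,"hand": 0},{"translation": [0,0,0],"twist": 0,"hand": 0},{"translation": [0,0,0],"twist": 0,"hand": 0}]'

```text
time: 11.9
tool_pos: [0.5977, 0.0635, 0.0112]
tool_rot: [0.0, -0.079, 0.997, 0.0]
contact_force: [-0.2, -0.2, 0.3]
gripper_width: 0.003
grasp_force: 0.0
```

```bash
sed -i "s/\*1000-22,1)/*1000+13,1)/" h.py; python3 -c "
from h import *
tool()"
```

```text
t 11.90 tray mm [ 22.3 -33.2] tip z 24.2 yaw err deg -0.01 F tray [-0.2  0.2  0.3] open 0.0
```

Request:
apply_moves --targets '[{"translation": [0,-0.03,0.01],"twist": 0,"hand": 0},{"translation": [0,-0.03,0],"twist": 0,"hand": 0},{"translation": [0,-0.02,0],"twist": 0,"hand": 0},{"translation": [0,-0.02,0],"twist": 0,"hand": 0},{"translation": [0,0,0],"twist": 0,"hand": 0}]'

```text
time: 12.4
tool_pos: [0.5991, 0.0533, 0.0101]
tool_rot: [0.0, -0.079, 0.997, -0.0]
contact_force: [-0.6, 0.3, -0.8]
gripper_width: -0.001
grasp_force: 0.0
```

Request:
apply_moves --targets '[{"translation": [0,-0.02,0],"twist": 0,"hand": 0},{"translation": [0,-0.01,0],"twist": 0,"hand": 0},{"translation": [0,0,0],"twist": 0,"hand": 0}]'

```text
time: 12.7
tool_pos: [0.5994, 0.051, 0.0102]
tool_rot: [0.0, -0.079, 0.997, 0.0]
contact_force: [-0.8, 2.3, 0.4]
gripper_width: 0.0
grasp_force: 1.0
```

```bash
python3 -c "
from h import *
tool()"
```

```text
t 12.70 tray mm [  9.7 -33. ] tip z 23.2 yaw err deg -0.01 F tray [2.4 0.4 0.4] open 0.0
```

Request:
apply_moves --targets '[{"translation": [0,-0.01,0],"twist": 0,"hand": 0},{"translation": [0,-0.01,0],"twist": 0,"hand": 0},{"translation": [0,-0.01,0],"twist": 0,"hand": 0},{"translation": [0,0,0],"twist": 0,"hand": 0}]'

```text
time: 13.1
tool_pos: [0.5997, 0.0484, 0.0103]
tool_rot: [-0.0, -0.079, 0.997, 0.001]
contact_force: [-1.6, 4.0, 1.6]
gripper_width: -0.002
grasp_force: 2.5
```

Request:
apply_moves --targets '[{"translation": [0,-0.015,0],"twist": 0,"hand": 0},{"translation": [0,-0.015,0],"twist": 0,"hand": 0},{"translation": [0,-0.01,0],"twist": 0,"hand": 0}]'

```text
time: 13.4
tool_pos: [0.6003, 0.0443, 0.0102]
tool_rot: [-0.0, -0.079, 0.997, 0.001]
contact_force: [-0.5, 6.2, 3.1]
gripper_width: -0.001
grasp_force: 2.7
```

```bash
python3 -c "
from h import *
tool()"
```

```text
t 13.40 tray mm [  2.9 -32.8] tip z 23.2 yaw err deg 0.0 F tray [ 6.2 -0.5  3.1] open -0.0
```

Request:
apply_moves --targets '[{"translation": [0,-0.015,0],"twist": 0,"hand": 0},{"translation": [0,-0.015,0],"twist": 0,"hand": 0},{"translation": [0,-0.015,0],"twist": 0,"hand": 0},{"translation": [0,-0.015,0],"twist": 0,"hand": 0}]'

```text
time: 13.8
tool_pos: [0.6011, 0.0385, 0.0102]
tool_rot: [-0.0, -0.079, 0.997, 0.001]
contact_force: [-2.5, 5.2, 3.0]
gripper_width: -0.002
grasp_force: 3.1
```

Request:
apply_moves --targets '[{"translation": [0,-0.015,0],"twist": 0,"hand": 0},{"translation": [0,-0.015,0],"twist": 0,"hand": 0},{"translation": [0,-0.015,0],"twist": 0,"hand": 0},{"translation": [0,-0.015,0],"twist": 0,"hand": 0},{"translation": [0,-0.015,0],"twist": 0,"hand": 0},{"translation": [0,0,0],"twist": 0,"hand": 0}]'

```text
time: 14.4
tool_pos: [0.6024, 0.0308, 0.0102]
tool_rot: [-0.0, -0.079, 0.997, 0.0]
contact_force: [-1.6, 5.5, 2.8]
gripper_width: -0.002
grasp_force: 2.4
```

```bash
python3 -c "
from h import *
tool()
for c in('side','top'):
  grab_frame(c);print(c,[((toT(d['point'])*1e3).round().tolist(),round(d['score'],2)) for d in recognise(c,'roller_a_center')])
"
```

```text
t 14.40 tray mm [-10.8 -32.7] tip z 23.2 yaw err deg -0.0 F tray [5.6 0.7 2.8] open -0.0
side [([-231.0, -51.0], 0.77), ([-49.0, -30.0], 0.66), ([-56.0, 17.0], 0.61)]
top [([94.0, -181.0], 0.49), ([-224.0, -59.0], 0.48)]
```

The blocker is at about (-44,-30), nudged back. Next I go over it to behind it.

Request:
apply_moves --targets '[{"translation": [0,0.08,0],"twist": 0,"hand": 0},{"translation": [0,0,-0.25],"twist": 0,"hand": 0},{"translation": [0,0,-0.25],"twist": 0,"hand": 0},{"translation": [0,-0.27,0],"twist": 0,"hand": 0},{"translation": [-0.02,-0.27,0],"twist": 0,"hand": 0},{"translation": [-0.02,-0.26,0],"twist": 0,"hand": 0},{"translation": [0,0,0],"twist": 0,"hand": 0},{"translation": [0,0,0],"twist": 0,"hand": 0}]'

```text
time: 15.4
tool_pos: [0.6177, -0.0406, 0.0597]
tool_rot: [-0.0, -0.078, 0.997, -0.0]
contact_force: [0.4, 0.4, -0.0]
gripper_width: 0.001
grasp_force: 0.0
```

```bash
python3 -c "
from h import *
tool()"
```

```text
t 15.40 tray mm [-83.7 -36.6] tip z 72.7 yaw err deg -0.06 F tray [ 0.4 -0.4 -0. ] open 0.0
```

Request:
apply_moves --targets '[{"translation": [0,0,0.2],"twist": 0,"hand": 0},{"translation": [0,0,0.2],"twist": 0,"hand": 0},{"translation": [0,0,0.1],"twist": 0,"hand": 0},{"translation": [0,0,0],"twist": 0,"hand": 0}]'

```text
time: 15.8
tool_pos: [0.6159, -0.039, 0.0078]
tool_rot: [-0.002, -0.08, 0.997, 0.0]
contact_force: [0.1, 0.7, -0.6]
gripper_width: -0.004
grasp_force: 0.0
```

Request:
apply_moves --targets '[{"translation": [0,0.02,0],"twist": 0,"hand": 0},{"translation": [0,0.02,0],"twist": 0,"hand": 0},{"translation": [0,0.02,0],"twist": 0,"hand": 0},{"translation": [0,0,0],"twist": 0,"hand": 0}]'

```text
time: 16.2
tool_pos: [0.6174, -0.0339, 0.011]
tool_rot: [0.001, -0.079, 0.997, -0.0]
contact_force: [-0.1, -0.3, 0.3]
gripper_width: 0.001
grasp_force: 0.0
```

```bash
python3 -c "
from h import *
tool()"
```

```text
t 16.20 tray mm [-77.  -37.4] tip z 24.0 yaw err deg 0.02 F tray [-0.2  0.1  0.3] open 0.0
```

Request:
apply_moves --targets '[{"translation": [0,0.02,0.01],"twist": 0,"hand": 0},{"translation": [0,0.02,0],"twist": 0,"hand": 0},{"translation": [0,0.02,0],"twist": 0,"hand": 0},{"translation": [0,0.02,0],"twist": 0,"hand": 0},{"translation": [0,0,0],"twist": 0,"hand": 0}]'

```text
time: 16.7
tool_pos: [0.6155, -0.0259, 0.009]
tool_rot: [-0.0, -0.079, 0.997, 0.0]
contact_force: [0.4, -0.6, -0.3]
gripper_width: 0.002
grasp_force: 0.0
```

Request:
apply_moves --targets '[{"translation": [0,0.02,0],"twist": 0,"hand": 0},{"translation": [0,0.02,0],"twist": 0,"hand": 0},{"translation": [0,0.02,0],"twist": 0,"hand": 0},{"translation": [0,0.01,0],"twist": 0,"hand": 0},{"translation": [0,0,0],"twist": 0,"hand": 0}]'

```text
time: 17.2
tool_pos: [0.6145, -0.0191, 0.009]
tool_rot: [-0.0, -0.079, 0.997, 0.0]
contact_force: [-0.2, -0.7, -0.5]
gripper_width: -0.0
grasp_force: 0.0
```

```bash
python3 -c "
from h import *
tool()
for c in('side',):
  grab_frame(c);print(c,[((toT(d['point'])*1e3).round().tolist(),round(d['score'],2)) for d in recognise(c,'roller_a_center')])
"
```

```text
t 17.20 tray mm [-61.9 -36.8] tip z 22.0 yaw err deg 0.01 F tray [-0.7  0.3 -0.5] open -0.0
side [([-30.0, -20.0], 0.57), ([-229.0, -48.0], 0.54)]
```

Request:
apply_moves --targets '[{"translation": [0,0.02,0],"twist": 0,"hand": 0},{"translation": [0,0,0],"twist": 0,"hand": 0},{"translation": [0,-0.05,0],"twist": 0,"hand": 0},{"translation": [-0.15,0,0],"twist": 0,"hand": 0},{"translation": [-0.17,0,0],"twist": 0,"hand": 0},{"translation": [0,0.2,0],"twist": 0,"hand": 0},{"translation": [0,0.18,0],"twist": 0,"hand": 0},{"translation": [0,0,0],"twist": 0,"hand": 0}]'

```text
time: 18.1
tool_pos: [0.6392, 0.0228, 0.0085]
tool_rot: [-0.001, -0.08, 0.997, 0.0]
contact_force: [-0.4, 0.2, -0.5]
gripper_width: 0.0
grasp_force: 0.0
```

Request:
apply_moves --targets '[{"translation": [0.02,0,0],"twist": 0,"hand": 0},{"translation": [0.02,0,0],"twist": 0,"hand": 0},{"translation": [0.02,0,0],"twist": 0,"hand": 0},{"translation": [0.02,0,0],"twist": 0,"hand": 0},{"translation": [0,0,0],"twist": 0,"hand": 0}]'

```text
time: 18.6
tool_pos: [0.6323, 0.0186, 0.009]
tool_rot: [-0.0, -0.079, 0.997, -0.0]
contact_force: [-0.3, 0.6, 1.0]
gripper_width: -0.002
grasp_force: 0.0
```

```bash
python3 -c "
from h import *
tool()"
```

```text
t 18.60 tray mm [-27.5 -60.4] tip z 22.0 yaw err deg -0.03 F tray [0.6 0.2 1. ] open -0.0
```

Request:
apply_moves --targets '[{"translation": [0.02,0,0],"twist": 0,"hand": 0},{"translation": [0.02,0,0],"twist": 0,"hand": 0},{"translation": [0.02,0,0],"twist": 0,"hand": 0},{"translation": [0.02,0,0],"twist": 0,"hand": 0},{"translation": [0.02,0,0],"twist": 0,"hand": 0},{"translation": [0.02,0,0],"twist": 0,"hand": 0},{"translation": [0.02,0,0],"twist": 0,"hand": 0}]'

```text
time: 19.3
tool_pos: [0.6187, 0.0168, 0.0091]
tool_rot: [-0.0, -0.079, 0.997, -0.0]
contact_force: [0.0, -0.4, 0.3]
gripper_width: -0.001
grasp_force: 0.1
```

Request:
apply_moves --targets '[{"translation": [0.02,0,0],"twist": 0,"hand": 0},{"translation": [0.02,0,0],"twist": 0,"hand": 0},{"translation": [0.02,0,0],"twist": 0,"hand": 0},{"translation": [0.02,0,0],"twist": 0,"hand": 0},{"translation": [0.02,0,0],"twist": 0,"hand": 0},{"translation": [0,0,0],"twist": 0,"hand": 0}]'

```text
time: 19.9
tool_pos: [0.6086, 0.0153, 0.0089]
tool_rot: [-0.0, -0.079, 0.997, 0.0]
contact_force: [0.0, -0.4, -0.2]
gripper_width: 0.0
grasp_force: 0.0
```

```bash
python3 -c "
from h import *
tool()
for c in('side',):
  grab_frame(c);print(c,[((toT(d['point'])*1e3).round().tolist(),round(d['score'],2)) for d in recognise(c,'roller_a_center')])
"
```

```text
t 19.90 tray mm [-27.1 -36.5] tip z 21.9 yaw err deg -0.0 F tray [-0.4  0.  -0.2] open 0.0
side [([-229.0, -48.0], 0.69), ([-33.0, 2.0], 0.46)]
```

Request:
apply_moves --targets '[{"translation": [0.01,0,0],"twist": 0,"hand": 0},{"translation": [0.01,0,0],"twist": 0,"hand": 0},{"translation": [0.01,0,0],"twist": 0,"hand": 0},{"translation": [0.01,0,0],"twist": 0,"hand": 0},{"translation": [0.005,0,0],"twist": 0,"hand": 0},{"translation": [0,0,0],"twist": 0,"hand": 0}]'

```text
time: 20.6
tool_pos: [0.6045, 0.0145, 0.0091]
tool_rot: [-0.0, -0.079, 0.997, -0.0]
contact_force: [0.4, 0.3, 0.2]
gripper_width: 0.0
grasp_force: 0.0
```

```bash
python3 -c "
from h import *
tool()
o=[235,165]
save('side','side6.png',(235,165,335,235),8)
c,n=np.cos(P[2]),np.sin(P[2])
for x,y in((-27,-1),(-70,1),(45.7,0)):
  W=[P[0]+(c*x-n*y)/1e3,P[1]+(n*x+c*y)/1e3,.044];print((proj('side',W)-o)*8)
"
```

```text
t 20.60 tray mm [-27.2 -32.2] tip z 22.1 yaw err deg -0.0 F tray [ 0.2 -0.4  0.2] open 0.0
[411.13855951 306.02561957]
[498.58185844 337.1379773 ]
[263.61211313 260.17817551]
```

View pics/side6.png

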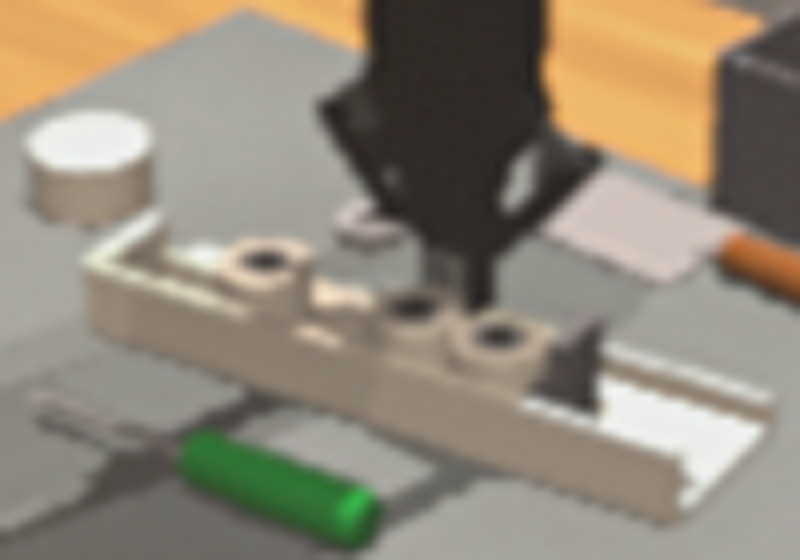

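The side view shows the blocker top at (411,306), matching tray (-27,-1) exactly. The wedged roller is at (498,336) and the lane roller at (265,260), so all three are in line. Now I go behind the pusher.

Request:
apply_moves --targets '[{"translation": [-0.1,0,0],"twist": 0,"hand": 0},{"translation": [0,0,-0.3],"twist": 0,"hand": 0},{"translation": [0,0,-0.3],"twist": 0,"hand": 0},{"translation": [0.1,-0.3,0],"twist": 0,"hand": 0},{"translation": [0.16,-0.36,0],"twist": 0,"hand": 0},{"translation": [0.16,-0.4,0],"twist": 0,"hand": 0},{"translation": [0,0,0],"twist": 0,"hand": 0},{"translation": [0,0,0],"twist": 0,"hand": 0}]'

```text
time: 21.45
tool_pos: [0.5901, -0.0959, 0.0692]
tool_rot: [0.0, -0.078, 0.997, 0.0]
contact_force: [1.1, 0.9, 0.3]
gripper_width: -0.004
grasp_force: 0.0
```

```bash
python3 -c "
from h import *
tool()"
```

```text
t 21.45 tray mm [-134.    -0.7] tip z 82.2 yaw err deg -0.12 F tray [ 0.7 -1.2  0.3] open -0.0
```

Request:
apply_moves --targets '[{"translation": [0,0,0.2],"twist": 0,"hand": 0},{"translation": [0,0,0.2],"twist": 0,"hand": 0},{"translation": [0,0,0.14],"twist": 0,"hand": 0},{"translation": [0,0,0],"twist": 0,"hand": 0},{"translation": [0,0,0],"twist": 0,"hand": 0}]'

```text
time: 21.95
tool_pos: [0.5899, -0.0945, 0.0151]
tool_rot: [-0.0, -0.079, 0.997, 0.0]
contact_force: [0.3, 0.8, 0.7]
gripper_width: 0.0
grasp_force: 0.0
```

Request:
apply_moves --targets '[{"translation": [0,0.02,0],"twist": 0,"hand": 0},{"translation": [0,0.02,0],"twist": 0,"hand": 0},{"translation": [0,0.02,0],"twist": 0,"hand": 0},{"translation": [0,0.02,0],"twist": 0,"hand": 0},{"translation": [0,0.02,0],"twist": 0,"hand": 0},{"translation": [0,0.02,0],"twist": 0,"hand": 0}]'

```text
time: 22.55
tool_pos: [0.5878, -0.0832, 0.0152]
tool_rot: [0.0, -0.079, 0.997, -0.0]
contact_force: [0.2, 0.6, -0.9]
gripper_width: 0.003
grasp_force: 0.0
```

```bash
python3 -c "
from h import *
tool()"
```

```text
t 22.55 tray mm [-121.    -0.3] tip z 28.2 yaw err deg -0.0 F tray [ 0.6 -0.3 -0.9] open 0.0
```

Request:
apply_moves --targets '[{"translation": [0,0.02,0],"twist": 0,"hand": 0},{"translation": [0,0.02,0],"twist": 0,"hand": 0},{"translation": [0,0.02,0],"twist": 0,"hand": 0},{"translation": [0,0.02,0],"twist": 0,"hand": 0},{"translation": [0,0.02,0],"twist": 0,"hand": 0},{"translation": [0,0.02,0],"twist": 0,"hand": 0}]'

```text
time: 23.15
tool_pos: [0.5858, -0.0715, 0.0151]
tool_rot: [-0.0, -0.079, 0.997, -0.0]
contact_force: [-0.6, -4.2, 1.0]
gripper_width: -0.001
grasp_force: 1.8
```

Request:
apply_moves --targets '[{"translation": [0,0.03,0],"twist": 0,"hand": 0},{"translation": [0,0.03,0],"twist": 0,"hand": 0},{"translation": [0,0.03,0],"twist": 0,"hand": 0},{"translation": [0,0.03,0],"twist": 0,"hand": 0}]'

```text
time: 23.55
tool_pos: [0.5839, -0.0594, 0.0151]
tool_rot: [-0.0, -0.079, 0.997, -0.0]
contact_force: [-0.6, -3.5, 0.5]
gripper_width: -0.002
grasp_force: 1.8
```

```bash
python3 -c "
from h import *
tool()"
```

```text
t 23.55 tray mm [-96.9  -0.3] tip z 28.1 yaw err deg 0.0 F tray [-3.4  1.1  0.5] open -0.0
```

Request:
apply_moves --targets '[{"translation": [0,0.03,0],"twist": 0,"hand": 0},{"translation": [0,0.03,0],"twist": 0,"hand": 0},{"translation": [0,0.03,0],"twist": 0,"hand": 0},{"translation": [0,0.03,0],"twist": 0,"hand": 0}]'

```text
time: 23.95
tool_pos: [0.582, -0.0476, 0.015]
tool_rot: [-0.0, -0.079, 0.997, -0.0]
contact_force: [-0.6, -3.7, 0.3]
gripper_width: 0.001
grasp_force: 1.8
```

Request:
apply_moves --targets '[{"translation": [0,0.03,0],"twist": 0,"hand": 0},{"translation": [0,0.03,0],"twist": 0,"hand": 0},{"translation": [0,0.03,0],"twist": 0,"hand": 0}]'

```text
time: 24.25
tool_pos: [0.5806, -0.0387, 0.015]
tool_rot: [-0.0, -0.079, 0.997, -0.0]
contact_force: [-0.7, -4.8, 1.1]
gripper_width: 0.001
grasp_force: 1.9
```

```bash
python3 -c "
from h import *
tool()"
```

```text
t 24.25 tray mm [-75.9  -0.3] tip z 28.0 yaw err deg 0.0 F tray [-4.7  1.4  1.1] open 0.0
```

Request:
apply_moves --targets '[{"translation": [0,0.03,0],"twist": 0,"hand": 0},{"translation": [0,0.03,0],"twist": 0,"hand": 0},{"translation": [0,0.03,0],"twist": 0,"hand": 0},{"translation": [0,0.03,0],"twist": 0,"hand": 0}]'

```text
time: 24.65
tool_pos: [0.5787, -0.0268, 0.015]
tool_rot: [-0.0, -0.079, 0.997, 0.0]
contact_force: [-0.8, -4.3, 0.2]
gripper_width: 0.001
grasp_force: 1.9
```

Request:
apply_moves --targets '[{"translation": [0,0.03,0],"twist": 0,"hand": 0},{"translation": [0,0.03,0],"twist": 0,"hand": 0},{"translation": [0,0.03,0],"twist": 0,"hand": 0}]'

```text
time: 24.95
tool_pos: [0.5773, -0.0179, 0.015]
tool_rot: [-0.0, -0.079, 0.997, 0.0]
contact_force: [-0.2, -3.8, 0.4]
gripper_width: -0.002
grasp_force: 1.9
```

```bash
python3 -c "
from h import *
tool()"
```

```text
t 24.95 tray mm [-54.9  -0.3] tip z 28.0 yaw err deg -0.0 F tray [-3.7  0.8  0.4] open -0.0
```

Request:
apply_moves --targets '[{"translation": [0,0.02,0],"twist": 0,"hand": 0},{"translation": [0,0.02,0],"twist": 0,"hand": 0},{"translation": [0,0.02,0],"twist": 0,"hand": 0},{"translation": [0,0.02,0],"twist": 0,"hand": 0}]'

```text
time: 25.35
tool_pos: [0.5761, -0.0101, 0.015]
tool_rot: [-0.0, -0.079, 0.997, 0.0]
contact_force: [-1.1, -3.7, 0.2]
gripper_width: -0.002
grasp_force: 1.9
```

Request:
apply_moves --targets '[{"translation": [0,0.01,0],"twist": 0,"hand": 0},{"translation": [0,0.01,0],"twist": 0,"hand": 0},{"translation": [0,0.01,0],"twist": 0,"hand": 0},{"translation": [0,0.01,0],"twist": 0,"hand": 0}]'

```text
time: 25.75
tool_pos: [0.5755, -0.0063, 0.015]
tool_rot: [-0.0, -0.079, 0.997, -0.0]
contact_force: [-0.8, -3.6, 0.1]
gripper_width: -0.003
grasp_force: 1.9
```

```bash
python3 -c "
from h import *
tool()"
```

```text
t 25.75 tray mm [-43.1  -0.3] tip z 28.0 yaw err deg -0.01 F tray [-3.4  1.3  0.1] open -0.0
```

Request:
apply_moves --targets '[{"translation": [0,0.01,0],"twist": 0,"hand": 0},{"translation": [0,0.01,0],"twist": 0,"hand": 0},{"translation": [0,0,0],"twist": 0,"hand": 0}]'

```text
time: 26.05
tool_pos: [0.5752, -0.0041, 0.0151]
tool_rot: [0.0, -0.079, 0.997, 0.0]
contact_force: [-1.0, -2.9, -0.1]
gripper_width: 0.002
grasp_force: 1.5
```

Request:
apply_moves --targets '[{"translation": [0,0.01,0],"twist": 0,"hand": 0},{"translation": [0,0,0],"twist": 0,"hand": 0}]'

```text
time: 26.25
tool_pos: [0.5751, -0.0032, 0.0151]
tool_rot: [0.0, -0.079, 0.997, 0.0]
contact_force: [-0.5, -3.6, -0.2]
gripper_width: 0.003
grasp_force: 1.6
```

Request:
apply_moves --targets '[{"translation": [0,0.01,0],"twist": 0,"hand": 0},{"translation": [0,0,0],"twist": 0,"hand": 0}]'

```text
time: 26.45
tool_pos: [0.5749, -0.0022, 0.0151]
tool_rot: [0.0, -0.079, 0.997, 0.0]
contact_force: [-0.9, -2.6, -0.2]
gripper_width: 0.0
grasp_force: 1.6
```

Request:
apply_moves --targets '[{"translation": [0,0.01,0],"twist": 0,"hand": 0},{"translation": [0,0,0],"twist": 0,"hand": 0}]'

```text
time: 26.65
tool_pos: [0.5747, -0.0012, 0.0151]
tool_rot: [0.0, -0.079, 0.997, 0.0]
contact_force: [-0.4, -3.4, -1.5]
gripper_width: 0.001
grasp_force: 1.6
```

Request:
apply_moves --targets '[{"translation": [0,0.01,0],"twist": 0,"hand": 0},{"translation": [0,0,0],"twist": 0,"hand": 0}]'

```text
time: 26.85
tool_pos: [0.5745, -0.0002, 0.0151]
tool_rot: [0.0, -0.079, 0.997, 0.0]
contact_force: [-0.0, -3.6, -0.7]
gripper_width: -0.001
grasp_force: 1.6
```

```bash
python3 -c "
from h import *
tool()
grab_frame('side');print([((toT(d['point'])*1e3).round().tolist(),round(d['score'],2)) for d in recognise('side','roller_a_center')])"
```

```text
t 26.85 tray mm [-37.   -0.4] tip z 28.1 yaw err deg 0.0 F tray [-3.5  0.6 -0.7] open -0.0
[([-231.0, -49.0], 0.77), ([48.0, 5.0], 0.4)]
```

Request:
apply_moves --targets '[{"translation": [0,0.01,0],"twist": 0,"hand": 0},{"translation": [0,0,0],"twist": 0,"hand": 0}]'

```text
time: 27.15
tool_pos: [0.5744, 0.0007, 0.0151]
tool_rot: [-0.0, -0.079, 0.997, 0.0]
contact_force: [-0.5, -3.0, 0.3]
gripper_width: -0.002
grasp_force: 1.6
```

Request:
apply_moves --targets '[{"translation": [0,0.01,0],"twist": 0,"hand": 0},{"translation": [0,0,0],"twist": 0,"hand": 0}]'

```text
time: 27.35
tool_pos: [0.5743, 0.0012, 0.0151]
tool_rot: [0.0, -0.079, 0.997, -0.001]
contact_force: [-1.1, -5.2, -1.3]
gripper_width: 0.001
grasp_force: 2.6
```

Contact with the end stop: the force is rising. I'll press gradually to about 12 N.

Request:
apply_moves --targets '[{"translation": [0,0.01,0],"twist": 0,"hand": 0},{"translation": [0,0,0],"twist": 0,"hand": 0}]'

```text
time: 27.55
tool_pos: [0.5743, 0.0013, 0.0151]
tool_rot: [0.0, -0.079, 0.997, -0.001]
contact_force: [0.1, -7.9, -0.8]
gripper_width: -0.001
grasp_force: 4.1
```

Request:
apply_moves --targets '[{"translation": [0,0.005,0],"twist": 0,"hand": 0},{"translation": [0,0,0],"twist": 0,"hand": 0}]'

```text
time: 27.75
tool_pos: [0.5743, 0.0013, 0.0152]
tool_rot: [0.0, -0.079, 0.997, -0.002]
contact_force: [-0.1, -10.7, -0.8]
gripper_width: -0.001
grasp_force: 4.9
```

Request:
apply_moves --targets '[{"translation": [0,0.005,0],"twist": 0,"hand": 0},{"translation": [0,0,0],"twist": 0,"hand": 0},{"translation": [0,0,0],"twist": 0,"hand": 0},{"translation": [0,0,0],"twist": 0,"hand": 0},{"translation": [0,0,0],"twist": 0,"hand": 0},{"translation": [0,0,0],"twist": 0,"hand": 0}]'

```text
time: 28.35
tool_pos: [0.5743, 0.0013, 0.0152]
tool_rot: [0.0, -0.079, 0.997, -0.002]
contact_force: [0.2, -11.2, -1.6]
gripper_width: -0.002
grasp_force: 5.6
```

```bash
python3 -c "
from h import *
tool()
o=[235,165]
save('side','side7.png',(235,165,335,235),8)
c,n=np.cos(P[2]),np.sin(P[2])
for x,y in((95,0),(55,0),(15,0)):
  W=[P[0]+(c*x-n*y)/1e3,P[1]+(n*x+c*y)/1e3,.044];print((proj('side',W)-o)*8)
"
```

```text
t 28.35 tray mm [-35.4  -0.4] tip z 28.2 yaw err deg 0.01 F tray [-11.1   1.6  -1.6] open -0.0
[168.63332747 229.6898077 ]
[245.44574065 254.34673597]
[324.4274935  279.70002633]
```

View pics/side7.png

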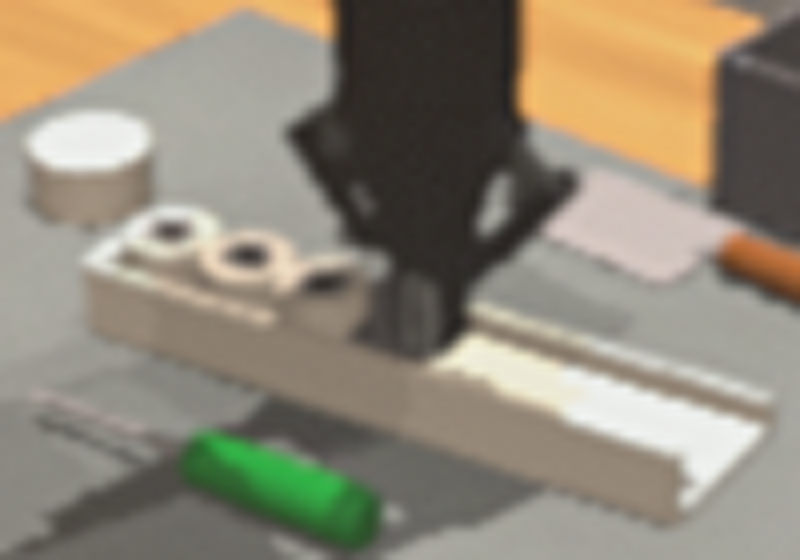

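The view shows a tight row at (172,230), (245,255) and (325,280), matching the target positions, pressed at about 11 N. Now I release.

Request:
apply_moves --targets '[{"translation": [0,-0.02,0],"twist": 0,"hand": 0},{"translation": [0,-0.05,0],"twist": 0,"hand": 0},{"translation": [0,-0.2,0],"twist": 0,"hand": 0},{"translation": [0,-0.2,0],"twist": 0,"hand": 0},{"translation": [0,0,-0.3],"twist": 0,"hand": 0},{"translation": [0,0,-0.3],"twist": 0,"hand": 0},{"translation": [0,0,-0.3],"twist": 0,"hand": 0},{"translation": [0,0,0],"twist": 0,"hand": 0}]'

```text
time: 29.2
tool_pos: [0.5852, -0.0428, 0.111]
tool_rot: [0.005, -0.079, 0.997, -0.001]
contact_force: [0.9, 0.3, 0.4]
gripper_width: 0.004
grasp_force: 0.0
```

Request:
apply_moves --targets '[{"translation": [0,0,0],"twist": 0,"hand": 0},{"translation": [0,0,0],"twist": 0,"hand": 0}]'

```text
time: 29.4
tool_pos: [0.5804, -0.0423, 0.1037]
tool_rot: [-0.001, -0.079, 0.997, 0.001]
contact_force: [0.1, -0.9, -0.1]
gripper_width: 0.002
grasp_force: 0.0
```

```bash
python3 -c "
from h import *
tool()
print(job_done())"
```

```text
t 29.40 tray mm [-79.5   0.4] tip z 116.7 yaw err deg 0.01 F tray [-0.9  0.1 -0.1] open 0.0
the job is handed in; nothing more can be done
None
```

The jam is cleared: all three rollers stood in a tight row against the end stop under a steady push of about 11 N (you asked for about 12). I then backed the fingers clear and handed the job in at about 29 s; I took no picture after releasing, and no verdict came back.

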